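Pair up the stacked casting flasks

TASK

Get the moulding bench ready: take the stack of three upper flask frames apart and set each one down, not dropped, on the lower frame of its own size, squared up so that the walls lie flush on each other all round. Leave the lower frames where they stand, and leave the brush cup, the rammer and the strike-off bar alone.

Things in the scene. Friction and masses are not known exactly. Their poses are not given: they have to be found in the camera images.
- upper_narrow_center (a point): Upper flask frame, narrow, top of the stack: open wooden frame, no floor or lid, 160 (x) by 72 (y) by 50 mm high, walls 14, about 173 g. A cross bar 14 mm thick in x and 34 deep, top flush with the walls, spans the middle along y: the grip; 59 by 44 mm open through on either side. Battens stand out 10 mm low on both ends. Point: centre, 25 mm above its underside. Ends alike.
- upper_middle_center (a point): Upper flask frame, middle, second in the stack: open wooden frame, no floor or lid, 160 (x) by 104 (y) by 50 mm high, walls 14, about 250 g. A cross bar 14 mm thick in x and 34 deep, top flush with the walls, spans the middle along y: the grip; 59 by 76 mm open through on either side. Battens stand out 10 mm low on both ends. Point: centre, 25 mm above its underside. Ends alike.
- upper_wide_center (a point): Upper flask frame, wide, foot of the stack, on the table: open wooden frame, no floor or lid, 160 (x) by 136 (y) by 50 mm high, walls 14, about 326 g. A cross bar 14 mm thick in x and 34 deep, top flush with the walls, spans the middle along y: the grip; 59 by 108 mm open through on either side. Battens stand out 10 mm low on both ends. Point: centre, 25 mm above its underside. Ends alike.
- lower_narrow_center (a point): Lower flask frame, narrow, partner of the narrow upper frame, which belongs on top of it wall on wall. Loose on the table, open wooden frame, no cross bar, 160 (x) by 72 (y) by 50 mm high, walls 14 mm thick; battens stand out 10 mm high up on both ends. Point: centre, 25 mm above its underside; z up. Ends alike.
- lower_middle_center (a point): Lower flask frame, middle, partner of the middle upper frame, which belongs on top of it wall on wall. Loose on the table, open wooden frame, no cross bar, 160 (x) by 104 (y) by 50 mm high, walls 14 mm thick; battens stand out 10 mm high up on both ends. Point: centre, 25 mm above its underside; z up. Ends alike.
- lower_wide_center (a point): Lower flask frame, wide, partner of the wide upper frame, which belongs on top of it wall on wall. Loose on the table, open wooden frame, no cross bar, 160 (x) by 136 (y) by 50 mm high, walls 14 mm thick; battens stand out 10 mm high up on both ends. Point: centre, 25 mm above its underside; z up. Ends alike.
- brush_cup: Bystander: steel cup, 72 mm in diameter and 95 mm high, with brushes and wooden tools to about 185 mm. Origin at the centre of its underside.
- rammer: Bystander: turned wooden hand rammer standing upright, 58 mm in diameter, 150 mm high. Origin at the centre of its underside.
- strike_bar: Bystander: flat steel strike-off bar lying on the table, 40 by 280 by 8 mm (x, y, z). Origin at the centre of its underside.

How it is judged (in metres and radians):
At the end, for the whole second after the job is handed in: Each upper frame rests level on the lower frame of its own size: centres within 10 mm seen from above, sides parallel within 0.1 rad (either end may lead), its centre 46 to 54 mm above the lower one's, both upright within 0.05 rad, released and at rest (horizontal distance between upper_narrow_center and lower_narrow_center below 0.01 m and z of upper_narrow_center in the frame of lower_narrow_center between 0.046 and 0.054 m and angle between the x axis of upper_narrow_center and the x axis of lower_narrow_center, either way round below 0.1 rad and angle between each of upper_narrow_center, lower_narrow_center, upper_middle_center, lower_middle_center, upper_wide_center, lower_wide_center's own z axis and vertical below 0.05 rad and linear speed of each of upper_narrow, upper_middle, upper_wide below 0.02 m/s and horizontal distance between upper_middle_center and lower_middle_center below 0.01 m and z of upper_middle_center in the frame of lower_middle_center between 0.046 and 0.054 m and angle between the x axis of upper_middle_center and the x axis of lower_middle_center, either way round below 0.1 rad and horizontal distance between upper_wide_center and lower_wide_center below 0.01 m and z of upper_wide_center in the frame of lower_wide_center between 0.046 and 0.054 m and angle between the x axis of upper_wide_center and the x axis of lower_wide_center, either way round below 0.1 rad); the robot touches nothing.
It fails at once if the brush cup, the rammer or the strike-off bar is pushed more than 20 mm or tipped (distance of any of brush_cup, rammer, strike_bar from where it was at the start of the episode above 0.02 m or angle between any of brush_cup, rammer, strike_bar's own z axis and vertical above 0.3 rad).
It fails at once if a lower frame is pushed more than 25 mm from where it stood (distance of any of lower_narrow_center, lower_middle_center, lower_wide_center from where it was at the start of the episode above 0.025 m).
It fails at once if an upper frame is dropped (falls free by more than about 15 mm) ((linear speed of upper_narrow above 0.55 m/s and contact force between the fingers and upper_narrow below 0.05 N) or (linear speed of upper_middle above 0.55 m/s and contact force between the fingers and upper_middle below 0.05 N) or (linear speed of upper_wide above 0.55 m/s and contact force between the fingers and upper_wide below 0.05 N)).
It also fails if it takes over 104 s, if anything falls off the work surface, if the arm or the gripper's body presses on something with over 40 N, if the wrist force passes 120 N, or if a joint passes its speed limit or range.

ROBOT

A 7-joint arm with a two-finger parallel gripper is mounted at the origin on the work surface. World frame = base frame: x ahead of the robot, y to its left, z up, the work surface at z = 0. Lengths are in mm, angles in degrees, forces in N, time in s.
With the tool pointing down it reaches from about 425 to 975 mm from the base axis. Payload 16.7 kg.
Tool frame: the origin (TCP) lies at the very end of the fingers, on their centre line; the grasp point (between the pads) lies 19 mm behind it; z points along the fingers, y is the line along which they close (so a half turn about z gives the same grasp; the last joint's range is limited). The gripper opens to 85 mm and grips with 20 to 120 N. Pads are 22 mm wide; open, the fingers measure 114 mm over their backs; the gripper's body (76 mm by 85 mm) begins 54 mm behind the grasp point. The pads swing forward as they close: fully open they stand 13 mm farther back than shut.
Start: joints at [68.268, 24.414, 4.234, 92.017, -1.954, 63.644, -3.845], TCP at [153.724, -657.225, 231.302] pointing down, gripper open.
Joint ranges: [-163.25, 163.25], [-28.42, 122.38], [-70.27, 78.77], [12.13, 141.07], [-58.53, 238.53], [9.26, 117.41], [-156.51, 156.51]. Speed limits (degrees/s): [108.29, 108.29, 136.94, 136.94, 172.46, 172.46, 172.46].

INTERFACE

Orientations are given as a 3x3 rotation matrix whose columns are the frame's x, y, z axes.
In Python, from bench import * gives the robot as it stands.
- The arm moves only by the tool arm_command, never from a script. Its argument "steps" is a list of rows, each a list of 5 numbers: the shift along the world's x, y, z in cm, then the turn about the world's z in rad, then the finger opening in cm, from 0 to 8.54. In form: [[dx, dy, dz, roll, grip], ...]. A call has 1 to 8 rows; each row is the pose to reach, as a shift and turn from the pose commanded when the call began; what a row does not reach only later rows make up. A row lasts 1/8 s, in which the tool goes at most 62.5 mm and 10.7 degrees, less where a joint would pass 70% of its speed; a pose out of reach is approached as far as the arm can. A call with a gripper value outside its range is refused whole. The fingers move at their own pace and stop on an object; "squeeze" is the grip in N (left out, the last holds). Time passes only in rows, so rows that repeat a pose let the fingers close. It gives the time, the measured TCP pose, the force, the opening and the grip force at its end, in the units of the state.
- sense(): the state, without advancing time (a new reading comes with each control period).
- snapshot(name): name is "scene" or "top"; returns a dict with "image" (480x640x3 uint8, blue, green, red), "z_map" (480x640 float32, mm along the optical axis (not along the pixel's ray), 0 where there is no reading), "mtx" (3x3 intrinsics, pixels), "eye" and "rotation" of the camera in the world. Camera axes: x right, y down, z forward; pixel columns grow to the right and rows downward; lengths in mm; the calibration is good to about 2 mm. A picture is of the moment at which its call begins.
- job_done(): hands the job in; it is judged then, once.
The state is a dict: "t": time; "joint_positions": joint angles; "joint_vel": joint speeds; "tau": joint torques, N m; "eef_pos": TCP position; "eef_rot": TCP orientation; "ft_force": force on the tool from outside, world axes, zero at the start; "wrist_torque": the same for the moment, N m; "grip_width": opening from 0.0 (shut) to 1.0 (fully open); "grip_force": force on a finger pad.
Only numpy, scipy, OpenCV 4.12 (cv2) and the standard library are available. Lean on these libraries where they do the work, as an engineer would, in place of code of your own. Each camera call takes 0.05 s, during which the arm holds its last target. There are 200 camera calls.

## Working session

There is one attempt and no reset: what is moved stays moved. The work goes in short steps, Python scripts to look and compute and a tool call to move; the robot and the scene stay as the last step left them, time stands still between calls to the robot, and variables do not carry over. Pictures are saved under pics/ and viewed, at most 14 in all, crops included, and the job is handed in when it is done.

Besides the shell and the picture viewer there is one more tool, called after "Emit:" as name(argument=value, ...) on one line, values as JSON. arm_command: Moves the arm, as the interface text tells. Its arguments: {"type":"object","properties":{"steps":{"type":"array","items":{"type":"array","items":{"type":"number"}}},"squeeze":{"type":"number"}},"required":["steps"]}

```bash
mkdir -p pics; python3 - <<'E'
from bench import *
import cv2,numpy as np
for n in("scene","top"):
    s=snapshot(n); cv2.imwrite(f"pics/{n}0.png",s["image"]); np.savez(f"{n}0.npz",**s)
    print(n,s["eye"],s["rotation"],s["mtx"])
s=sense();print(s["t"],s["eef_pos"],s["eef_rot"],s["ft_force"],s["grip_width"])
E
```

```text
scene [1396.92153863  -69.5937725  1073.34475794] [[ 8.38129224e-02  7.60155161e-01 -6.44313220e-01]
 [ 9.96481116e-01 -6.45089533e-02  5.35161776e-02]
 [-8.83372797e-04 -6.46531303e-01 -7.62886947e-01]] [[556.07770934   0.         319.98531025]
 [  0.         556.07770934 242.69184755]
 [  0.           0.           1.        ]]
top [ 491.9867467   -15.66934246 1313.0276321 ] [[-0.01846113 -0.99439021  0.10415034]
 [-0.99963419  0.02041641  0.01773873]
 [-0.0197656  -0.10378476 -0.99440336]] [[567.69067164   0.         324.10283032]
 [  0.         567.69067164 236.49894612]
 [  0.           0.           1.        ]]
0.1 [ 153.65103963 -656.90496241  230.70296028] [[ 9.73717556e-01  2.27758658e-01 -3.39911422e-04]
 [ 2.27758896e-01 -9.73716966e-01  1.07469508e-03]
 [-8.62064094e-05 -1.12386732e-03 -9.99999365e-01]] [-0.34302082  0.10897275 -0.04171279] 1.0000524283466115
```

View pics/scene0.png

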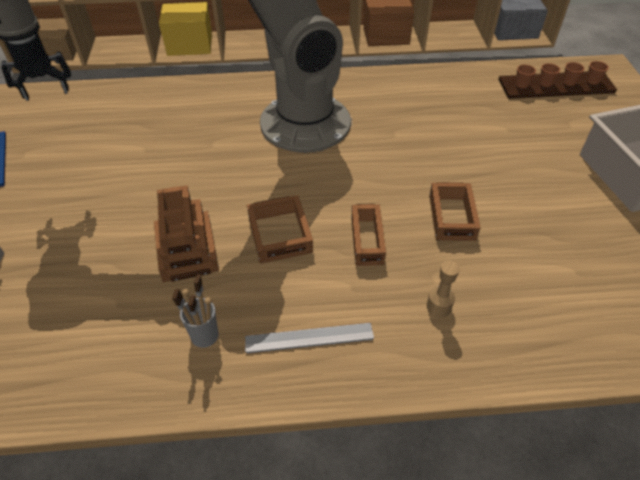

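View pics/top0.png

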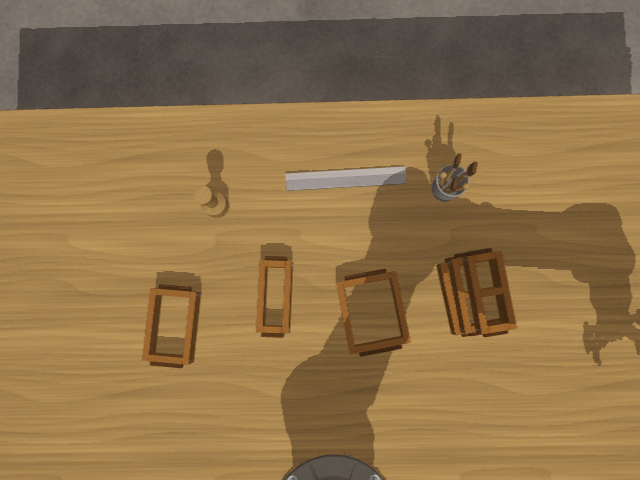

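The top view shows the stack at about (480,292), the wide lower frame at (372,312), the narrow one at (275,297) and the middle one at (172,327). The cup is at (450,183), the bar at (345,178) and the rammer at (213,198).

```bash
cat > h.py <<'E'
import numpy as np,cv2
def cloud(s):
    v,u=np.mgrid[0:480,0:640]; z=s["z_map"]; K=s["mtx"]
    p=np.stack([(u-K[0,2])/K[0,0]*z,(v-K[1,2])/K[1,1]*z,z],-1)
    w=p@s["rotation"].T+s["eye"]; w[z==0]=np.nan
    return w
def brown(s):
    h=cv2.cvtColor(s["image"],cv2.COLOR_BGR2HSV)
    return h
def frames(s,zlo,zhi,xr=(300,800),yr=(-700,500),amin=60):
    """rects of connected height-band blobs: centre, long axis angle, size"""
    w=cloud(s); m=(w[...,2]>zlo)&(w[...,2]<zhi)&(w[...,0]>xr[0])&(w[...,0]<xr[1])&(w[...,1]>yr[0])&(w[...,1]<yr[1])
    n,l,st,_=cv2.connectedComponentsWithStats(m.astype(np.uint8),connectivity=8)
    out=[]
    for i in range(1,n):
        if st[i,4]<amin: continue
        q=w[l==i]; b=cv2.boxPoints(r:=cv2.minAreaRect(q[:,:2].astype(np.float32)))
        e=[b[1]-b[0],b[2]-b[1]]; e=max(e,key=np.linalg.norm); a=np.degrees(np.arctan2(e[1],e[0])); a=(a+90)%180-90
        out.append((np.round(r[0],1),round(float(a),1),np.round(sorted(r[1]),1),st[i,4],np.round(np.median(q[:,2]),1)))
    return out
E
python3 - <<'E'
from h import *
for n in("top","scene"):
    s=dict(np.load(n+"0.npz")); w=cloud(s)
    print(n,"table",np.nanmedian(w[...,2]), np.nanstd(w[200:240,300:330,2]))
    for lo,hi in((40,60),(90,110),(140,160)):
        print(lo)
        for f in frames(s,lo,hi): print(*f)
E
```

```text
top table -1.2134141215806267 2.7050663602481144
40
[704.5 253.9] -39.4 [48.2 56.2] 294 50.0
[494.2 121. ] -3.4 [ 73.1 179.9] 1367 49.0
[ 482.6 -271.1] 10.8 [ 20.  161.2] 574 49.6
[455.  -98.2] 10.1 [137.  179.7] 1894 48.8
[433.3 353.6] -5.4 [106.3 180.1] 1706 48.6
90
[ 732.5 -265.8] 25.2 [51.  70.4] 96 94.8
[ 488.8 -286.7] 7.4 [ 25.2 159.8] 686 99.6
140
[707.4 257.7] -88.7 [36.4 39.3] 284 149.2
[ 494.1 -333. ] 8.3 [ 74.1 160.3] 1711 149.5
scene table 0.61072598229498 18.981414172323632
40
[433.3 355.6] -6.0 [105.6 186.3] 1132 50.3
[455.1 -96.3] 9.9 [136.3 185.6] 1357 49.9
[495.9 122.9] -2.7 [ 73.1 181.1] 966 50.5
[ 490.3 -266.5] -2.2 [ 43.5 177.4] 352 50.4
[ 517.2 -380.3] 32.6 [ 69.7 180.3] 291 50.2
[712.3 257.3] 63.8 [51.1 57.3] 334 50.7
[ 755.9 -268.2] -74.8 [30.4 65.5] 136 49.7
90
[ 498.  -324.8] 8.4 [104.7 168.4] 608 100.0
[ 430.5 -345.5] -64.5 [16.2 41.1] 81 101.6
[ 501.2 -333.4] -81.3 [34.4 38.1] 129 99.7
[715.5 256. ] 65.2 [13.7 24.7] 62 97.3
[ 747.3 -270.8] -77.6 [52.2 70.1] 133 94.4
140
[ 493.9 -331.2] 8.3 [ 72.6 168.8] 1166 150.3
[706.9 258.8] -6.1 [37.3 41.5] 268 150.3
[ 734.4 -294.1] -14.2 [13.5 49.3] 88 145.8
```

Emit:
arm_command(steps=[[34.0,32.5,0,1.485,5.0],[34.0,32.5,0,1.485,5.0],[34.0,32.5,0,1.485,5.0],[34.0,32.5,0,1.485,5.0],[34.0,32.5,0,1.485,5.0],[34.0,32.5,0,1.485,5.0],[34.0,32.5,0,1.485,5.0],[34.0,32.5,0,1.485,5.0]], squeeze=40)

```text
t: 1.1
eef_pos: [495.9, -329.0, 231.2]
eef_rot: [[-0.153, 0.988, 0.0], [0.988, 0.153, 0.001], [0.001, 0.001, -1.0]]
ft_force: [0.5, -0.7, 0.4]
grip_width: 0.585
grip_force: 0.0
```

Emit:
arm_command(steps=[[0,0,0,0,5.0],[0,0,0,0,5.0],[0,0,-4,0,5.0],[0,0,-6,0,5.0]])

```text
t: 1.6
eef_pos: [491.9, -333.3, 169.6]
eef_rot: [[-0.14, 0.99, -0.002], [0.99, 0.14, 0.0], [0.001, -0.002, -1.0]]
ft_force: [0.6, -0.4, -0.7]
grip_width: 0.586
grip_force: 0.0
```

```bash
cat > look.py <<'E'
import sys
from bench import *
from h import *
k=sys.argv[1]; bands=[tuple(map(float,b.split(','))) for b in sys.argv[2:]]
s=sense(); R=s["eef_rot"]; print(s["t"],np.round(s["eef_pos"],1),"yaw",round(float(np.degrees(np.arctan2(R[1][1],R[0][1]))),2),np.round(s["ft_force"],1),s["grip_width"])
for n in("top","scene"):
    c=snapshot(n); cv2.imwrite(f"pics/{n}{k}.png",c["image"]); np.savez(f"{n}{k}.npz",**c)
    for lo,hi in bands:
        print(n,lo,hi)
        for f in frames(c,lo,hi): print(*f)
E
python3 look.py 1 143,156; python3 - <<'E'
import cv2
a=cv2.imread("pics/scene1.png")[150:310,100:300]; b=cv2.imread("pics/top1.png")[210:370,420:620]
cv2.imwrite("pics/c1.png",cv2.resize(cv2.hconcat([a,b]),(800,320)))
E
```

```text
1.6 [ 491.9 -333.3  169.6] yaw 8.04 [ 0.6 -0.4 -0.7] 0.585876178812945
top 143.0 156.0
[707.4 257.8] 88.3 [36.7 38.1] 275 149.5
[ 494.2 -332.3] 7.8 [ 73.3 160. ] 1039 149.6
scene 143.0 156.0
[ 494.5 -331.2] 8.1 [ 72.6 165.8] 880 150.5
[708.4 258.7] -9.9 [38.3 40.4] 253 150.6
```

View pics/c1.png

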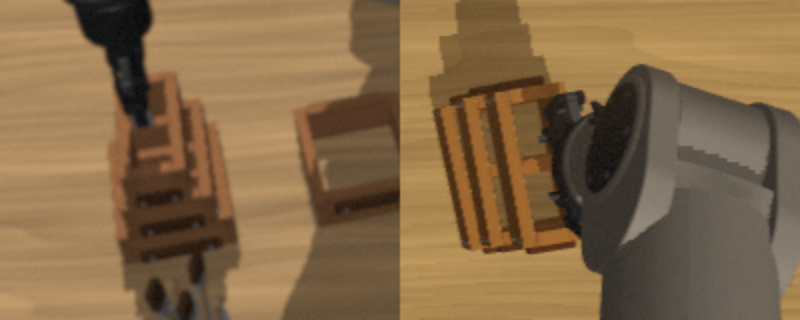

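Emit:
arm_command(steps=[[0.2,0.1,-2.5,0,5.0],[0.2,0.1,-5,0,5.0],[0.2,0.1,-5,0,5.0],[0.2,0.1,-5,0,1.0],[0.2,0.1,-5,0,1.0],[0.2,0.1,-5,0,1.0],[0.2,0.1,-5,0,1.0],[0.2,0.1,-5,0,1.0]])

```text
t: 2.7
eef_pos: [496.2, -331.8, 122.8]
eef_rot: [[-0.143, 0.99, 0.001], [0.99, 0.143, -0.001], [-0.001, 0.001, -1.0]]
ft_force: [-0.9, -0.6, 6.8]
grip_width: 0.155
grip_force: 39.9
```

Emit:
arm_command(steps=[[0,0,1,0,1.0],[0,0,2.5,0,1.0],[0,0,4,0,1.0],[0,0,4,0,1.0]])

```text
t: 3.2
eef_pos: [496.5, -331.6, 163.1]
eef_rot: [[-0.143, 0.99, 0.002], [0.99, 0.143, -0.001], [-0.002, 0.002, -1.0]]
ft_force: [0.9, 0.9, -1.5]
grip_width: 0.156
grip_force: 39.2
```

```bash
python3 look.py 2 183,200 90,110 40,60
```

```text
3.2 [ 496.5 -331.6  163.1] yaw 8.24 [ 0.9  0.9 -1.5] 0.15584637522588696
top 183.0 200.0
[ 496.1 -331.8] 8.0 [ 73.8 160.1] 1044 189.9
top 90.0 110.0
[ 741.4 -254.6] -12.1 [29.1 69.8] 64 94.2
[ 489.3 -291.6] 8.0 [ 33.4 160.1] 732 99.3
top 40.0 60.0
[704.9 254. ] -40.6 [47.6 56.3] 304 49.6
[493.9 121.2] -3.3 [ 72.8 179.5] 1376 48.8
[ 481.7 -271.1] 10.8 [ 20.  160.1] 572 49.7
[455.1 -98.4] 9.7 [136.5 179.9] 1903 49.0
[433.1 353.8] -5.8 [107.6 179.8] 1727 48.5
scene 183.0 200.0
[ 496.5 -330.4] 8.3 [ 72.7 164.4] 863 189.9
scene 90.0 110.0
[ 494.2 -325. ] 8.0 [104.1 167.2] 761 100.2
[ 747.9 -271. ] -78.7 [51.7 69.9] 124 94.7
scene 40.0 60.0
[434.  355.5] -5.6 [106.4 186.4] 1133 50.1
[457.1 -95.6] 9.9 [136.4 183. ] 1362 49.8
[496.4 123.1] -3.2 [ 72.8 181.4] 961 50.4
[ 505.1 -273.3] -18.4 [ 85.4 192.6] 390 50.4
[ 507.  -378.4] 11.9 [ 34.2 168. ] 235 50.6
[ 497.8 -328.8] -71.0 [17.8 74.3] 140 48.1
[712.4 257.3] 65.0 [51.7 57. ] 334 50.4
[ 755.7 -268. ] -73.7 [30.5 65.5] 142 50.7
```

Emit:
arm_command(steps=[[0,4,0,0,1.0],[0,10,0,-0.05,1.0],[0,16,0,-0.1,1.0],[-0.1,22,0,-0.15,1.0],[-0.1,28,0,-0.198,1.0],[-0.1,34,0,-0.198,1.0],[-0.1,40,0,-0.198,1.0],[-0.1,45.3,0,-0.198,1.0]])

```text
t: 4.3
eef_pos: [494.2, 123.9, 161.0]
eef_rot: [[0.053, 0.999, -0.0], [0.999, -0.053, 0.0], [0.0, -0.0, -1.0]]
ft_force: [0.6, 0.0, -1.3]
grip_width: 0.156
grip_force: 39.2
```

Emit:
arm_command(steps=[[0,0,0,0,1.0],[0,0,-2,0,1.0],[0,0,-3,0,1.0],[0,0,-3,0,1.0],[0,0,-3,0,1.0]])

```text
t: 4.92
eef_pos: [495.0, 121.6, 131.7]
eef_rot: [[0.054, 0.999, 0.0], [0.999, -0.054, 0.0], [0.0, 0.0, -1.0]]
ft_force: [-0.1, 1.1, -1.9]
grip_width: 0.158
grip_force: 39.1
```

```bash
python3 look.py 3 150,168 90,110
```

```text
4.925 [495.  121.6 131.7] yaw -3.12 [-0.1  1.1 -1.9] 0.15780046336983997
top 150.0 168.0
[703.8 260.3] 60.5 [25.6 33.2] 64 151.5
[553.8  90.1] 34.0 [35.2 73.5] 265 158.3
top 90.0 110.0
[ 721.1 -264.8] 55.2 [32.9 70.5] 75 94.6
[ 494.6 -327.3] 8.3 [105.6 160. ] 1875 99.6
scene 150.0 168.0
[495.8 122.3] -3.1 [ 72.4 165.3] 850 159.6
[709.2 258.7] -37.8 [36.2 38.8] 156 151.5
scene 90.0 110.0
[ 494.4 -325.2] 8.2 [105.  166.7] 1414 100.1
[715.4 255.4] 62.5 [12.1 24.1] 62 98.7
[ 748.5 -270.8] -78.5 [49.7 70.2] 123 94.8
```

Emit:
arm_command(steps=[[0,0,-2,0,1.0],[0,0.05,-4,0,1.0],[0,0.05,-5,0,1.0],[0,0.05,-5.4,0,1.0],[0,0.05,-5.7,0,1.0],[0,0.05,-5.9,0,1.0],[0,0.05,-5.9,0,1.0]])

```text
t: 5.9
eef_pos: [495.0, 122.4, 72.7]
eef_rot: [[0.054, 0.999, 0.001], [0.999, -0.054, 0.0], [0.0, 0.001, -1.0]]
ft_force: [-1.5, -1.0, 2.2]
grip_width: 0.156
grip_force: 39.7
```

Emit:
arm_command(steps=[[0,0,-0.1,0,1.0],[0,0,-0.1,0,1.0],[0,0,-0.1,0,4.0],[0,0,-0.1,0,4.0],[0,0,-0.1,0,4.0],[0,0,2.5,0,4.0],[0,0,6.5,0,4.0],[0,0,10,0,4.0]])

```text
t: 6.9
eef_pos: [494.6, 122.3, 173.5]
eef_rot: [[0.054, 0.999, -0.0], [0.999, -0.054, 0.0], [0.0, -0.0, -1.0]]
ft_force: [-0.5, 0.8, -0.5]
grip_width: 0.468
grip_force: 0.0
```

```bash
python3 look.py 4 40,60 90,110
```

```text
6.9 [494.6 122.3 173.5] yaw -3.09 [-0.5  0.8 -0.5] 0.4683391948732174
top 40.0 60.0
[704.2 253.7] -41.9 [48.3 56.4] 300 49.6
[ 482.  -270.8] 10.9 [ 20.  159.5] 579 49.6
[455.3 -98.2] 9.8 [136.  180.3] 1907 48.9
[433.3 353.8] -5.8 [106.9 180.4] 1557 48.4
[ 458.5 -402.8] 8.9 [ 7.  66.3] 64 49.7
top 90.0 110.0
[ 732.8 -266.2] 26.0 [51.8 70.4] 99 94.5
[ 494.4 -327.1] 8.2 [105.7 160.2] 1880 99.6
[544.1  90.8] 30.0 [43.2 97.2] 314 99.5
scene 40.0 60.0
[434.3 355.8] -6.0 [106.4 187.3] 1146 50.1
[455.7 -95.7] 10.0 [137.  188.4] 1367 49.9
[428.  130.1] 85.8 [ 8.4 39.3] 82 51.4
[ 493.3 -267. ] -7.7 [ 59.8 178.7] 362 50.7
[ 427.4 -338. ] -80.3 [ 9.4 72.6] 143 49.8
[ 516.  -381.5] 30.0 [ 63.6 181.6] 300 50.5
[ 496.  -330.7] -65.5 [32.6 77. ] 211 49.6
[577.5 117.3] 79.9 [22.3 72.5] 157 44.5
[712.4 257. ] 54.7 [53.2 57.1] 333 50.5
[ 755.3 -268.7] -75.4 [32.9 65.7] 138 50.0
scene 90.0 110.0
[495.3 122.9] -3.2 [ 72.6 164.5] 975 100.6
[ 494.8 -325.2] 8.3 [104.6 167.3] 1414 100.2
[714.3 255.5] 57.3 [13.6 24.9] 62 97.8
[ 748.  -270.8] -78.5 [51.3 70.3] 132 94.3
```

Emit:
arm_command(steps=[[0,-5,0,0.05,5.0],[0,-11,0,0.1,5.0],[0,-17,0,0.15,5.0],[0,-23,0,0.198,5.0],[0,-29,0,0.198,5.0],[0,-35,0,0.198,5.0],[0,-41,0,0.198,5.0],[0,-44.9,0,0.198,5.0]])

```text
t: 8.0
eef_pos: [493.8, -329.8, 171.4]
eef_rot: [[-0.141, 0.99, -0.001], [0.99, 0.141, -0.0], [-0.0, -0.001, -1.0]]
ft_force: [0.3, 0.3, 0.4]
grip_width: 0.582
grip_force: 0.0
```

Emit:
arm_command(steps=[[0,0,0,0,5.0],[0,0,-4,0,5.0],[0,0,-8,0,5.0],[0,0,-10.1,0,5.0],[0,0,-10.1,0,5.0]])

```text
t: 8.62
eef_pos: [493.9, -325.1, 69.6]
eef_rot: [[-0.145, 0.989, -0.003], [0.989, 0.145, 0.002], [0.003, -0.002, -1.0]]
ft_force: [0.8, 0.2, 0.6]
grip_width: 0.588
grip_force: 0.0
```

Emit:
arm_command(steps=[[0,0,0,0,1.0],[0,0,0,0,1.0],[0,0,0,0,1.0],[0,0,0,0,1.0],[0,0,1,0,1.0],[0,0,4,0,1.0],[0,0,8,0,1.0],[0,0,8,0,1.0]])

```text
t: 9.62
eef_pos: [496.2, -327.6, 154.9]
eef_rot: [[-0.143, 0.99, 0.004], [0.99, 0.143, -0.003], [-0.003, 0.004, -1.0]]
ft_force: [-1.1, -0.6, -3.4]
grip_width: 0.159
grip_force: 39.5
```

```bash
python3 look.py 5 170,190 40,60
```

```text
9.625 [ 496.2 -327.6  154.9] yaw 8.23 [-1.1 -0.6 -3.4] 0.15860411379477593
top 170.0 190.0
[ 745.6 -302.7] -19.1 [ 9.9 24.3] 64 178.3
[ 713.9 -262.5] -13.7 [ 8.9 23.2] 60 178.6
[ 495.8 -327.6] 8.2 [105.1 159.9] 1376 181.7
top 40.0 60.0
[704.3 253.7] -41.2 [48.7 56.4] 297 49.4
[ 483.5 -280.1] 10.1 [ 37.7 160. ] 688 49.5
[455.2 -98.6] 10.1 [136.4 179.6] 1908 48.9
[433.1 353.7] -6.0 [106.5 179.5] 1721 48.4
scene 170.0 190.0
[ 495.5 -325.4] 8.3 [104.4 168.1] 1338 180.6
[ 715.7 -261.6] -13.4 [ 9.8 24.3] 63 178.7
[ 746.7 -300.5] -10.8 [10.3 25.8] 72 178.2
[ 765.4 -269.2] -14.5 [ 9.  23.1] 66 178.2
scene 40.0 60.0
[434.3 355.7] -5.6 [106.  184.2] 1144 50.2
[456.5 -95.9] 9.9 [136.5 183.6] 1357 49.8
[429.3 132.4] 66.9 [17.8 42.6] 79 51.1
[ 493.8 -327.1] 10.1 [136.2 163.9] 887 50.3
[ 422.8 -350.1] -79.6 [19.8 78.1] 204 50.0
[577.2 117.8] 82.6 [20.5 72.2] 155 44.7
[711.2 257.9] 65.0 [53.6 57.2] 335 50.9
[ 756.  -267.8] -73.6 [29.5 65.4] 141 49.5
```

Emit:
arm_command(steps=[[-0.2,4,0.5,0,1.0],[-0.8,10,0.5,-0.04,1.0],[-1.4,16,0.5,-0.08,1.0],[-2,22,0.5,-0.12,1.0],[-2.6,28,0.5,-0.16,1.0],[-3.2,34,0.5,-0.2,1.0],[-3.8,40,0.5,-0.245,1.0],[-4.4,46,0.5,-0.245,1.0]])

```text
t: 10.72
eef_pos: [449.6, 134.8, 155.5]
eef_rot: [[0.102, 0.995, -0.001], [0.995, -0.102, -0.0], [-0.001, -0.001, -1.0]]
ft_force: [1.7, -0.4, -2.8]
grip_width: 0.159
grip_force: 39.4
```

Emit:
arm_command(steps=[[-0.4,6,0,0,1.0],[-1.0,12,0,0,1.0],[-1.5,18,0,0,1.0],[-1.8,22.1,0,0,1.0],[-1.8,22.1,0,0,1.0],[-1.8,22.1,-3,0,1.0],[-1.8,22.1,-4,0,1.0],[-1.8,22.1,-4,0,1.0]])

```text
t: 11.72
eef_pos: [432.4, 353.4, 115.6]
eef_rot: [[0.101, 0.995, -0.002], [0.995, -0.101, -0.001], [-0.001, -0.002, -1.0]]
ft_force: [-0.4, -0.7, -2.0]
grip_width: 0.158
grip_force: 39.3
```

```bash
python3 look.py 6 135,160 90,110
```

```text
11.725 [432.4 353.4 115.6] yaw -5.81 [-0.4 -0.7 -2. ] 0.15759858322789594
top 135.0 160.0
[707.5 257.3] 20.6 [37.6 38.6] 292 149.2
[437.3 351.9] -5.8 [105.2 150.3] 1077 142.0
top 90.0 110.0
[ 732.7 -266.2] 25.3 [51.9 70.4] 102 94.5
[495.2 121. ] -2.9 [ 72.4 160. ] 1443 99.3
[427.  301.3] -5.4 [  3.  158.3] 151 101.4
scene 135.0 160.0
[432.7 355.1] -5.7 [105.7 169. ] 1081 144.4
[708.6 259.5] 4.9 [37.9 42.2] 296 150.3
[ 733.9 -295. ] -13.8 [12.6 49.6] 119 144.4
scene 90.0 110.0
[444.8 306.7] 14.5 [ 55.  175.6] 137 104.7
[496.6 123.1] -3.3 [ 72.9 164.8] 1041 100.6
[715.6 255.6] 62.6 [13.7 24.7] 63 97.8
[ 747.8 -270.8] -77.3 [52.7 70.1] 127 94.5
```

Emit:
arm_command(steps=[[0.1,0.05,-1.5,0,1.0],[0.1,0.05,-2.8,0,1.0],[0.1,0.05,-3.5,0,1.0],[0.1,0.05,-3.8,0,1.0],[0.1,0.05,-4.0,0,1.0],[0.1,0.05,-4.1,0,1.0],[0.1,0.05,-4.1,0,1.0]])

```text
t: 12.7
eef_pos: [433.8, 354.8, 75.5]
eef_rot: [[0.101, 0.995, 0.0], [0.995, -0.101, 0.0], [0.0, 0.0, -1.0]]
ft_force: [-0.4, -1.0, -3.1]
grip_width: 0.161
grip_force: 39.4
```

Emit:
arm_command(steps=[[0,0,-0.2,0,1.0],[0,0,-0.3,0,1.0],[0,0,-0.4,0,1.0],[0,0,-0.4,0,1.0]])

```text
t: 13.2
eef_pos: [433.8, 354.8, 72.5]
eef_rot: [[0.101, 0.995, 0.001], [0.995, -0.101, -0.0], [-0.0, 0.001, -1.0]]
ft_force: [-7.0, -7.6, 22.6]
grip_width: 0.156
grip_force: 43.1
```

Emit:
arm_command(steps=[[0,0,0.15,0,1.0],[0,0,0.15,0,1.0],[0,0,0.15,0,4.0],[0,0,0.15,0,4.0],[0,0,0.15,0,4.0],[0,0,2.5,0,4.0],[0,0,6.5,0,4.0],[0,0,10,0,4.0]])

```text
t: 14.2
eef_pos: [433.6, 354.9, 172.6]
eef_rot: [[0.101, 0.995, -0.0], [0.995, -0.101, 0.0], [0.0, -0.0, -1.0]]
ft_force: [0.3, -0.0, -0.0]
grip_width: 0.469
grip_force: 0.0
```

```bash
python3 look.py 7 40,60 90,110
```

```text
14.2 [433.6 354.9 172.6] yaw -5.78 [ 0.3 -0.  -0. ] 0.46868063013851496
top 40.0 60.0
[704.7 253.7] -38.3 [47.3 56.6] 297 49.5
[ 492.4 -330.1] 10.2 [138.8 160.2] 2010 49.5
[455.1 -98.2] 9.9 [136.7 179.9] 1903 49.0
[428.4 302.3] -6.3 [  3.1 160.1] 166 50.0
top 90.0 110.0
[ 732.3 -265.8] 26.4 [50.3 70.7] 100 94.8
[495.  121.1] -2.9 [ 72.5 160.2] 1448 99.3
[433.8 353.8] -5.9 [106.4 160.2] 1260 99.1
scene 40.0 60.0
[456.1 317.2] 28.7 [ 91.4 187.9] 312 46.1
[367.4 371.6] 70.2 [19.2 64.7] 100 53.2
[455.8 -95.7] 9.9 [136.7 185.6] 1367 49.9
[427.9 129.6] 83.7 [12.2 38.9] 76 51.2
[ 492.8 -327.1] 10.1 [136.  167.6] 1634 50.2
[578.4 116.8] 78.4 [22.6 72.1] 151 44.2
[712.6 257.6] 63.5 [50.9 56.5] 336 50.7
[ 755.6 -268. ] -73.7 [29.8 65.4] 138 49.6
scene 90.0 110.0
[436.1 355.4] -6.3 [106.2 165.6] 1232 100.4
[496.  122.9] -3.0 [ 72.8 165.7] 1047 100.4
[714.6 256. ] 61.9 [13.  24.7] 63 98.6
[ 747.9 -271.3] -80.0 [53. 70.] 131 94.4
```

Emit:
arm_command(steps=[[0.5,-5,0,0.04,5.0],[1,-11,0,0.08,5.0],[1.5,-17,0,0.12,5.0],[2,-23,0,0.16,5.0],[2.5,-29,0,0.2,5.0],[3,-35,0,0.24,5.0],[3.5,-41,0,0.278,5.0],[4,-47,0,0.278,5.0]])

```text
t: 15.3
eef_pos: [473.5, -117.3, 171.1]
eef_rot: [[-0.177, 0.984, 0.0], [0.984, 0.177, -0.0], [-0.0, 0.0, -1.0]]
ft_force: [1.6, -0.2, 0.2]
grip_width: 0.588
grip_force: 0.0
```

Emit:
arm_command(steps=[[0.5,-6,0,0,5.0],[1.0,-12,0,0,5.0],[1.5,-18,0,0,5.0],[1.9,-21.3,0,0,5.0],[1.9,-21.3,0,0,5.0],[1.9,-21.3,-5,0,5.0],[1.9,-21.3,-10,0,5.0],[1.9,-21.3,-10,0,5.0]])

```text
t: 16.3
eef_pos: [490.7, -325.9, 68.3]
eef_rot: [[-0.177, 0.984, -0.005], [0.984, 0.177, 0.004], [0.005, -0.005, -1.0]]
ft_force: [0.1, -0.3, 0.8]
grip_width: 0.591
grip_force: 0.0
```

Emit:
arm_command(steps=[[0,0,-3,0,5.0],[0,0,-5,0,5.0],[0,0,-5,0,5.0],[0,0,-5,0,1.0],[0,0,-5,0,1.0],[0,0,-5,0,1.0],[0,0,-5,0,1.0]])

```text
t: 17.18
eef_pos: [493.3, -328.6, 22.5]
eef_rot: [[-0.176, 0.984, 0.001], [0.984, 0.176, -0.001], [-0.001, 0.001, -1.0]]
ft_force: [-0.6, 0.6, 6.9]
grip_width: 0.157
grip_force: 40.2
```

Emit:
arm_command(steps=[[0,0,1,0,1.0],[0,0,4,0,1.0],[0,0,8,0,1.0],[0,0,8,0,1.0]])

```text
t: 17.68
eef_pos: [494.2, -329.1, 104.8]
eef_rot: [[-0.176, 0.984, 0.004], [0.984, 0.176, -0.003], [-0.004, 0.004, -1.0]]
ft_force: [0.1, -0.2, -5.2]
grip_width: 0.155
grip_force: 39.6
```

```bash
python3 look.py 8 115,140 40,60
```

```text
17.675 [ 494.2 -329.1  104.8] yaw 10.13 [ 0.1 -0.2 -5.2] 0.15535730992684213
top 115.0 140.0
[ 493.8 -328.8] 9.9 [136.2 160.7] 1464 131.6
top 40.0 60.0
[704.4 253.4] -40.7 [47.6 56.1] 298 49.4
[455.4 -98.3] 9.7 [136.6 180.4] 1901 48.9
[428.5 302.4] -5.9 [  3.3 160.1] 165 50.3
[472.3 388. ] -5.7 [ 3.4 58. ] 73 49.7
[397.8 395.6] 6.5 [11.8 56.9] 78 49.3
scene 115.0 140.0
[ 492.1 -327.4] 10.2 [136.3 169. ] 1810 130.0
[718.8 253.8] 61.9 [16.  36.5] 101 129.7
scene 40.0 60.0
[454.1 317.4] 27.6 [ 87.7 188.3] 308 46.0
[367.7 371.1] 73.0 [15.4 65.3] 103 53.2
[456.1 -95.9] 9.9 [136.3 186.1] 1350 49.8
[427.3 130. ] 81.6 [ 8.8 39.2] 76 50.0
[578.2 117.3] 81.1 [21.7 72.5] 150 44.6
[711.4 258.4] 69.1 [52.9 57. ] 335 50.4
[ 756.5 -267.5] -72.9 [31.2 65.4] 145 49.7
```

Emit:
arm_command(steps=[[0,0,1,0,1.0],[-0.9,6,1,0,1.0],[-1.9,12,1,0,1.0],[-2.9,18,1,0,1.0],[-3.8,23.1,1,0,1.0],[-3.8,23.1,1,0,1.0],[-3.8,23.1,1,0,1.0]])

```text
t: 18.65
eef_pos: [454.7, -97.4, 111.3]
eef_rot: [[-0.176, 0.984, -0.0], [0.984, 0.176, -0.0], [-0.0, -0.0, -1.0]]
ft_force: [-0.3, -0.5, -4.9]
grip_width: 0.16
grip_force: 39.5
```

```bash
python3 look.py 9 125,150
```

```text
18.65 [454.7 -97.4 111.3] yaw 10.16 [-0.3 -0.5 -4.9] 0.1599151129632522
top 125.0 150.0
[706.7 257.3] -76.6 [36.2 38.4] 203 147.6
[454.6 -98.5] 10.2 [136.3 159.6] 1029 138.3
scene 125.0 150.0
[455.3 -96.6] 10.1 [137.1 167.1] 1606 138.6
[715.  253.3] 45.5 [20.8 38.1] 146 140.9
```

Emit:
arm_command(steps=[[0.1,0.05,-1.5,0,1.0],[0.1,0.05,-2.8,0,1.0],[0.1,0.05,-3.4,0,1.0],[0.1,0.05,-3.7,0,1.0],[0.1,0.05,-3.8,0,1.0],[0.1,0.05,-3.9,0,1.0],[0.1,0.05,-3.9,0,1.0]])

```text
t: 19.62
eef_pos: [455.9, -96.8, 72.5]
eef_rot: [[-0.176, 0.984, 0.0], [0.984, 0.176, -0.0], [-0.0, 0.0, -1.0]]
ft_force: [0.2, 0.8, -4.3]
grip_width: 0.157
grip_force: 39.6
```

Emit:
arm_command(steps=[[0,0,-0.1,0,1.0],[0,0,-0.2,0,1.0],[0,0,-0.2,0,1.0]])

```text
t: 20.0
eef_pos: [456.0, -96.8, 72.2]
eef_rot: [[-0.176, 0.984, 0.001], [0.984, 0.176, -0.001], [-0.002, 0.0, -1.0]]
ft_force: [-17.0, 3.6, 48.5]
grip_width: 0.156
grip_force: 47.3
```

Emit:
arm_command(steps=[[0,0,0.15,0,1.0],[0,0,0.15,0,1.0],[0,0,0.15,0,4.0],[0,0,0.15,0,4.0],[0,0,0.15,0,4.0],[0,0,2.5,0,4.0],[0,0,6.5,0,4.0],[0,0,10,0,4.0]])

```text
t: 21.0
eef_pos: [455.7, -96.6, 171.5]
eef_rot: [[-0.176, 0.984, -0.0], [0.984, 0.176, 0.0], [0.0, 0.0, -1.0]]
ft_force: [0.1, -0.4, -0.6]
grip_width: 0.469
grip_force: 0.0
```

Emit:
arm_command(steps=[[0,0,5,0,4.0],[2,-6,5,0,4.0],[4,-12,5,0,4.0],[5,-18,5,0,4.0],[5,-24,5,0,4.0],[5,-30,5,0,4.0],[5,-30,5,0,4.0]])

```text
t: 21.88
eef_pos: [503.9, -401.8, 219.2]
eef_rot: [[-0.17, 0.985, -0.001], [0.985, 0.17, -0.001], [-0.0, -0.001, -1.0]]
ft_force: [-0.6, 0.5, -0.4]
grip_width: 0.467
grip_force: 0.0
```

```bash
python3 look.py 10 93,108 35,60
```

```text
21.875 [ 503.9 -401.8  219.2] yaw 9.78 [-0.6  0.5 -0.4] 0.4670880493382243
top 93.0 108.0
[495.1 121. ] -2.9 [ 72.5 160.2] 1412 99.3
[455.7 -97.9] 10.2 [135.9 159.9] 2051 99.6
[433.7 353.5] -5.8 [106.1 160.4] 1813 99.2
top 35.0 60.0
[704.3 253.4] -39.8 [49.5 56.6] 318 48.9
[427.2 302.6] -5.5 [  3.9 158.6] 206 47.0
[472.2 388.3] -4.9 [ 4.9 58. ] 99 48.3
[398.7 395.5] -0.6 [ 6.7 56. ] 96 48.3
scene 93.0 108.0
[434.1 355.5] -5.9 [107.6 168.1] 1173 100.6
[455.9 -95.7] 10.0 [136.4 170.4] 1480 100.5
[495.7 123. ] -3.4 [ 72.7 165.5] 964 100.8
[ 752.2 -258.8] -46.9 [31.9 68.8] 69 95.4
scene 35.0 60.0
[453.3 318. ] 27.0 [ 87.4 191.6] 396 44.2
[367.2 370.4] 80.0 [13.4 64.1] 102 53.3
[ 389.2 -104.3] -80.2 [ 11.6 103.8] 228 49.1
[429.8 132.7] 64.5 [19.7 43.2] 89 49.3
[535.7 -83.7] -86.6 [ 30.6 136.7] 368 43.4
[574.7 113.1] 68.0 [34.2 76.6] 198 43.9
[712.6 257.1] 60.6 [52.6 57.1] 365 49.9
[ 756.1 -268.3] -75.4 [29.3 65.4] 178 46.6
```

View pics/scene10.png

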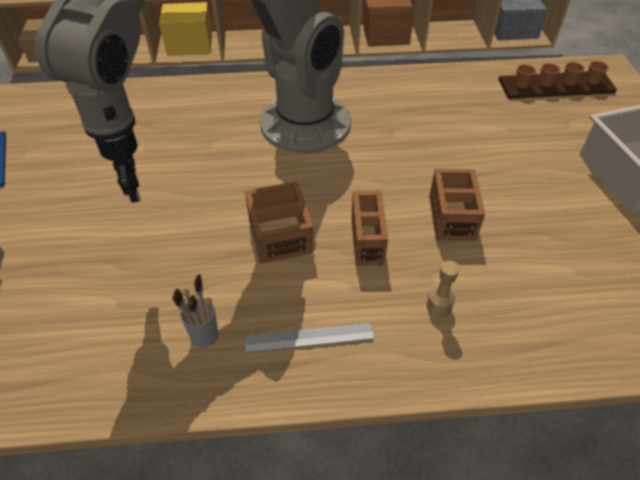

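The picture shows all three pairs stacked flush, at about (280,222), (369,228) and (458,205). The arm is clear and the bystanders have not moved.

```bash
python3 -c "
from bench import *
print(job_done())"
```

```text
the job is handed in; nothing more can be done
None
```

The job is handed in: each upper frame sits on the lower frame of its size, within about 1–2 mm and 0.5° by the last camera check, and the cup, rammer and bar were not touched; the hand-in returned no verdict.

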